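# Function test of the lab bench's emergency stop

### The job

Test the bench's emergency stop with your fingertips: press the big red mushroom head in until it latches and take your finger off it, then push its fin round clockwise, without pinching the fin, until the head pops back out. Then press the green start button fully in and let go. Do not press the blue button, and leave the loose things on the bench where they stand.

Things in the scene. Friction and masses are not known exactly. Their poses are not given: they have to be found in the camera images.
- station: Yellow stop-button box on a black foot, fixed to the bench, 120 x 120 mm and 55 mm tall. Origin: centre of its underside, on the axis of the mushroom head; z up. At rest the fin on the head points along this body's -x axis.
- stop_top (a point): Centre of the flat top of the red mushroom head (a disc 90 mm across, 13 mm thick, too wide to grip); 82 mm above the bench at rest, and it goes down and up with the head. It turns with the head: the fin runs from here along the point's own -x axis. Pressing anywhere on the head, or on the fin's top, works; about 11 N takes it to the bottom.
- fin_top (a point): Middle of the top edge of the dark red upright fin on the head, 26.5 mm out from the head's axis. The fin is radial, from 10 to 43 mm from the axis, 14 mm thick and stands 26 mm above the disc, so its top is 108 mm above the bench at rest. A white line marks its top, and a white arrow on the disc shows the release direction, clockwise seen from above. The point's axes are as those of stop_top.
- stop_press (a joint): How far the head is pressed in, m: 0 out, 0.009 at the bottom stop. Sprung outwards (5 N at the top, 9 N at the bottom). Pressed past about 0.0065 it latches and stays in at about 0.006 when let go; the latch lets it spring out again to 0 only when the head is twisted.
- stop_twist (a joint): Turn of the head with its fin, rad, growing clockwise seen from above: 0 at rest, stop at 0.75. Sprung back to 0 (0.04 N m at 0, 0.1 N m at 0.75). While latched, a turn past about 0.35 frees the latch and the head jumps up by 6 mm; when the fin is let go it swings back to 0.
- fin_face: The driving flank of the fin (a 2 mm skin, on the station's -y side at rest): pushing on it turns the head clockwise. Its origin lies on the head's axis on the underside of the box, not on the flank.
- fin_back: The opposite flank of the fin (a 2 mm skin, on the station's +y side at rest). Loading both flanks at once counts as pinching. Its origin is that of fin_face.
- start_pod: Grey box with the green start button on it, fixed to the bench, 70 x 70 x 45 mm tall. Origin: centre of its underside. It may stand left or right of the stop station.
- start_top (a point): Centre of the top of the green button (32 mm across, standing 6 mm proud of a 12 mm black collar 48 mm across); 63 mm above the bench when out.
- start (a joint): Travel of the green button, m: 0 out, 0.006 fully in (5 N). It springs back.
- horn_pod: Grey box like start_pod but with a blue button, which is not to be pressed. Origin: centre of its underside; its button top is 63 mm above the bench.
- horn (a joint): Travel of the blue button, m: 0 out, 0.006 fully in.
- plug: red plastic terminal adaptor standing upright, 24 mm across, 46 mm tall, loose, to be left alone. Origin: centre of its underside.
- relay: small clear-cased relay on a black foot, 26 x 22 x 34 mm tall, loose, to be left alone. Origin: centre of its underside.
- capacitor: can-shaped capacitor, 40 mm across, 70 mm tall, loose, to be left alone. Origin: centre of its underside.
- driver: screwdriver lying flat, loose, to be left alone. Origin: underside, near the middle of its length.
- mug: blue mug, 80 mm across, 90 mm tall, loose, to be left alone. Origin: centre of its underside.
- adapter: black mains adapter block, 55 x 90 x 40 mm tall, loose, to be left alone. Origin: centre of its underside.
Mind the look-alikes: they are no part of the job. Leave any orange or pink look-alike of the station alone.

How it is judged:
On the way, in this order (a step that is already met when the one before it is completed fails the run):
1. the red head is latched in, with no finger on it (value of joint stop_press above 0.005 m and contact force between the fingers and station below 0.5 N), for 0.1 s.
2. twisting has released the head: it is out again (value of joint stop_press below 0.0015 m), for 0.2 s.
3. the green button is pressed in while the red head is out (value of joint start above 0.0045 m and value of joint stop_press below 0.002 m), for 0.05 s.
At the end, for the whole second after the job is handed in: The red head is out (within 1.5 mm), its fin back at rest (within 0.1 rad), and the green and blue buttons are out (within 1.5 mm) (value of joint each of stop_press, start, horn below 0.0015 m and value of joint stop_twist below 0.1 rad); the robot touches nothing.
It fails at once if the fin is pinched: fingers load both of its flanks at once (contact force between the fingers and fin_face above 1.5 N and contact force between the fingers and fin_back above 1.5 N).
It fails at once if the blue button is pressed (value of joint horn above 0.003 m).
It fails at once if the green button is pressed while the red head is in (value of joint start above 0.0045 m and value of joint stop_press above 0.004 m).
It fails at once if a loose thing is lifted, knocked or moved by more than 15 mm (distance of any of plug, relay, capacitor, driver, mug, adapter from where it was at the start of the episode above 0.015 m).
It also fails if it takes over 54 s, if anything falls off the work surface, if the arm or the gripper's body presses on something with over 40 N, if the wrist force passes 120 N, or if a joint passes its speed limit or range.

### The arm

A 6-joint arm with a two-finger parallel gripper is mounted at the origin on the work surface. World frame = base frame: x ahead of the robot, y to its left, z up, the work surface at z = 0. Lengths are in m, angles in rad, forces in N, time in s.
With the tool pointing down it reaches from about 0.35 to 0.775 m from the base axis. Payload 5.5 kg.
Tool frame: the origin (TCP) lies midway between the tips of the shut fingers; the grasp point (between the pads) lies behind it (env.grip_point_offset is the z of the grasp point in the tool frame, in m); z points along the fingers, y is the direction in which the jaws open and shut (so a half turn about z gives the same grasp; the last joint's range is limited). The gripper opens to 85 mm and grips with 20 to 120 N. Pads are 22 mm wide; open, the fingers measure 114 mm over their backs; the gripper's body (76 mm by 85 mm) begins 54 mm behind the grasp point. The pads swing forward as they close: fully open they stand 13 mm farther back than shut.
Start: joints at [-1.293, 0.313, 0.046, 1.304, 0, 1.431], TCP at [0.233, -0.526, 0.231] pointing down, gripper open.
Joint ranges: [-2.76, 2.76], [-0.86, 1.69], [-1.03, 1.26], [-2.2, 2.34], [-1.47, 1.5], [-3.14, 3.14]. Speed limits (rad/s): [2.57, 2.57, 3.14, 3.14, 3.14, 3.14].

### API

Orientations are given as a unit quaternion [w, x, y, z].
In Python, from workcell import env, viewer gives the robot as it stands. The module is installed in compiled form; this text tells all that it offers.
- The arm moves only by the shell command python3 -m inch 'ROWS' [OPENING] [FORCE]. ROWS is JSON, a list of rows, each a list of 2 entries, a list of its own where there are three numbers: the shift along the tool's x, y, z in m, then the turn about the tool's z in degrees. In form: [[[tx, ty, tz], spin], ...]. A call has 1 to 5 rows; each row is the pose to reach, as a shift and turn from the pose measured when the call began, along the tool's axes at that moment; what a row does not reach only later rows make up. A row lasts 1/12 s, in which the tool goes at most 41.7 mm and 7.16 degrees, less where a joint would pass 70% of its speed; a pose out of reach is approached as far as the arm can. A call with a gripper value outside its range is refused whole. OPENING is the closure, from 0 (fully open) to 1 (shut), set as the call begins (- or left out, the last holds). The fingers move at their own pace and stop on an object; FORCE is the grip in N (left out, the last holds). Time passes only in rows, so rows that repeat a pose let the fingers close. It gives the time, the measured TCP pose, the force and the opening at its end, in the units of the state.
- env.get_state(): the state, without advancing time (a new reading comes with each control period).
- viewer.read_camera(name): name is "scene" or "side" or "wrist"; returns a dict with "image" (480x640x3 uint8, red, green, blue), "depth" (480x640 float32, m along the optical axis (not along the pixel's ray), 0 where there is no reading), "vertical_fov" (degrees; the focal length in pixels is half the picture's height over the tangent of half this angle, whatever the lens; pixels are square), "cx", "cy" (the principal point, pixels), "dist_coeffs" ([k1, k2, p1, p2, k3] as OpenCV has them; the pictures are not rectified), "R" (3x3) and "t" (3): a world point X has camera coordinates R X + t; the wrist camera has in their place "T_tool_cam" (4x4, takes a point from camera to tool coordinates, whose origin is the TCP and whose axes are the flange's). Camera axes: x right, y down, z forward; pixel columns grow to the right and rows downward; lengths in m; the calibration is good to about 2 mm. A picture is of the moment at which its call begins: read the wrist's pose just before it.
- env.hand_in(): hands the job in, once; it reports no verdict.
The state is a dict: "clock": time; "joint_pos": joint angles; "qvel": joint speeds; "tau": joint torques, N m; "tcp_pos": TCP position; "orientation": TCP orientation; "wrist_force": force on the tool from outside, world axes, zero at the start; "ft_torque": the same for the moment, N m; "finger_gap": finger opening in m.
Only numpy, scipy, OpenCV 4.12 (cv2) and the standard library are available. Lean on these libraries where they do the work, as an engineer would, in place of code of your own. Each camera call takes 0.05 s, during which the arm holds its last target. There are 200 camera calls.

## Working session

There is one attempt and no reset: what is moved stays moved. The work goes in short steps, Python scripts to look and compute and a shell command to move; the robot and the scene stay as the last step left them, time stands still between calls to the robot, and variables do not carry over. Pictures are saved under pics/ and viewed, on a budget of 10 in all, crops included, one or two more only if the job needs it, and the job is handed in when it is done.

```bash
mkdir -p pics
cat > h.py <<'E'
import numpy as np, cv2
from workcell import env, viewer
def cam(n):
    s=env.get_state(); c=viewer.read_camera(n)
    f=240/np.tan(np.radians(c["vertical_fov"])/2)
    c["K"]=np.array([[f,0,c["cx"]],[0,f,c["cy"]],[0,0,1]]); c["d"]=np.array(c["dist_coeffs"],float)
    if "R" in c: R=np.array(c["R"]);t=np.array(c["t"])
    else:
        w,x,y,z=s["orientation"]
        from scipy.spatial.transform import Rotation as Ro
        T=np.eye(4);T[:3,:3]=Ro.from_quat([x,y,z,w]).as_matrix();T[:3,3]=s["tcp_pos"]
        M=np.linalg.inv(T@np.array(c["T_tool_cam"]));R=M[:3,:3];t=M[:3,3]
    c["R"]=R;c["t"]=t
    return c
def world(c):
    v,u=np.mgrid[0:480,0:640].astype(np.float32)
    p=cv2.undistortPoints(np.stack([u.ravel(),v.ravel()],1)[:,None],c["K"],c["d"])[:,0]
    Z=c["depth"].ravel(); P=np.c_[p*Z[:,None],Z]
    W=(P-c["t"])@c["R"]; W[Z==0]=np.nan
    return W.reshape(480,640,3)
def save(c,n): cv2.imwrite("pics/"+n,c["image"][:,:,::-1])
E
python3 - <<'E'
from h import *
for n in("scene","side"):
    c=cam(n); save(c,n+".png"); W=world(c); np.save(n+".npy",W)
    hsv=cv2.cvtColor(c["image"],cv2.COLOR_RGB2HSV)
    H,S,V=[hsv[...,i].astype(int) for i in range(3)]
    for k,m in dict(red=((H<5)|(H>174))&(S>150)&(V>60),yel=(abs(H-26)<6)&(S>130),grn=(abs(H-65)<18)&(S>110),blu=(abs(H-110)<14)&(S>120)).items():
        N,L,st,ce=cv2.connectedComponentsWithStats(m.astype(np.uint8))
        for i in range(1,N):
            if st[i,4]>60: 
                w=W[L==i]; w=w[~np.isnan(w[:,0])]
                if len(w): print(n,k,st[i,4],ce[i].round(),np.median(w,0).round(3),np.percentile(w,2,axis=0).round(3),np.percentile(w,98,axis=0).round(3))
print(env.get_state())
E
```

```text
scene red 754 [371. 193.] [ 0.377 -0.095  0.08 ] [ 0.332 -0.136  0.068] [ 0.414 -0.056  0.105]
scene red 1087 [452. 242.] [0.395 0.145 0.08 ] [0.35  0.104 0.07 ] [0.432 0.186 0.105]
scene red 1086 [324. 245.] [ 0.59  -0.008  0.08 ] [ 0.547 -0.049  0.071] [0.627 0.03  0.105]
scene red 595 [267. 310.] [0.744 0.013 0.021] [ 0.73  -0.038  0.007] [0.751 0.054 0.026]
scene red 256 [407. 311.] [0.558 0.183 0.026] [0.547 0.172 0.   ] [0.564 0.189 0.046]
scene red 78 [227. 326.] [0.853 0.064 0.09 ] [0.847 0.056 0.077] [0.857 0.067 0.094]
scene red 83 [204. 338.] [0.892 0.063 0.09 ] [0.886 0.056 0.078] [0.897 0.066 0.094]
scene red 97 [291. 392.] [0.843 0.211 0.06 ] [0.835 0.203 0.05 ] [0.848 0.215 0.062]
scene red 101 [305. 405.] [0.842 0.241 0.06 ] [0.836 0.233 0.051] [0.848 0.245 0.063]
scene red 111 [319. 419.] [0.842 0.271 0.06 ] [0.835 0.263 0.051] [0.848 0.275 0.063]
scene yel 2024 [324. 272.] [0.615 0.02  0.051] [ 0.526 -0.056  0.01 ] [0.66  0.064 0.055]
scene grn 334 [369.  14.] [-0.774 -1.279  0.107] [-0.915 -1.339  0.021] [-0.719 -1.218  0.182]
scene grn 277 [384.  28.] [-0.833 -1.2
[... 2025 characters left out ...]
37 -0.495  0.207]
{'clock': 0.1, 'joint_pos': array([-1.29261165e+00,  3.13952525e-01,  4.50711706e-02,  1.30362681e+00,
        5.34759386e-06,  1.43120720e+00]), 'qvel': array([ 0.0006075 , -0.00210631,  0.00237492, -0.00024876, -0.00087263,
       -0.00071747]), 'tau': array([ 1.83978365e-03, -4.81726921e+01,  2.99243456e+01,  1.27058721e-02,
       -1.31227494e-04, -1.75355432e-06]), 'tcp_pos': array([ 0.23315896, -0.52508423,  0.23047382]), 'orientation': array([-8.54049178e-04,  9.78261987e-01,  2.07371048e-01, -5.65983988e-05]), 'wrist_force': array([-0.03224568, -0.01889795,  0.51865833]), 'ft_torque': array([ 0.03219308,  0.01770953, -0.01304338]), 'finger_gap': 0.08532953562552484}
```

View pics/scene.png

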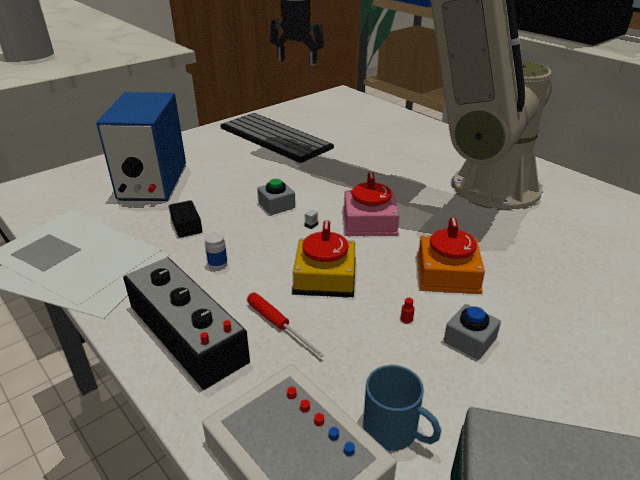

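View pics/side.png

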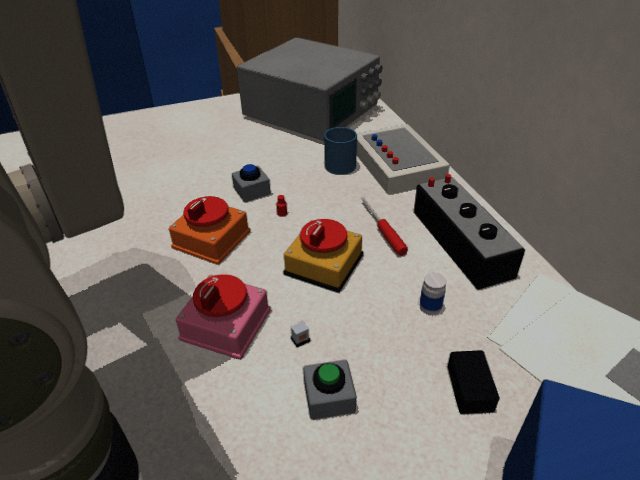

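The scene view shows the yellow station with its red head at about (325,245), the green button at (275,185), and the blue one at (475,315). The side view shows them at (325,235), (329,374) and (249,169). The pink and orange stations are the look-alikes. Next I'll get exact poses.

Run:
```python
from h import *
from scipy.spatial.transform import Rotation as Ro
for n in("scene","side"):
    W=np.load(n+".npy").reshape(-1,3); I=cv2.imread(f"pics/{n}.png"); hsv=cv2.cvtColor(I,cv2.COLOR_BGR2HSV).reshape(-1,3).astype(int)
    red=((hsv[:,0]<8)|(hsv[:,0]>172))&(hsv[:,1]>120)
    near=np.hypot(W[:,0]-.587,W[:,1]+.01)<.07
    def circ(p): c,r=cv2.minEnclosingCircle(p[:,:2].astype(np.float32)); return np.round(c,4),round(r,4),p[:,2].mean().round(4),len(p)
    d=W[near&(W[:,2]>.076)&(W[:,2]<.087)]; print(n,"disc",circ(d))
    f=W[near&(W[:,2]>.1045)]; print("fintop",f.mean(0).round(4),circ(f),cv2.fitLine(f[:,:2].astype(np.float32),2,0,.01,.01).ravel())
    b=W[near&(W[:,2]>.0535)&(W[:,2]<.0575)]; 
    b=W[(np.hypot(W[:,0]-.587,W[:,1]+.01)<.1)&(W[:,2]>.052)&(W[:,2]<.058)]; print("box",cv2.minAreaRect(b[:,:2].astype(np.float32)))
    for k,x,y in(("g",.49,-.297),("b",.512,.287)):
        p=W[(np.hypot(W[:,0]-x,W[:,1]-y)<.03)&(W[:,2]>.060)]; print(k,circ(p))
s=env.get_state();w,x,y,z=s["orientation"];print(Ro.from_quat([x,y,z,w]).as_matrix().round(3),env.grip_point_offset)
```

```text
scene disc (array([ 0.5847, -0.0124]), 0.0461, np.float64(0.0804), 976)
fintop [ 0.5656 -0.0311  0.1065] (array([ 0.5638, -0.029 ]), 0.0173, np.float64(0.1065), 63) [ 0.7330433   0.680182    0.5655895  -0.03109197]
box ((0.5853336453437805, -0.011588305234909058), (0.11333289742469788, 0.11441012471914291), 45.53275680541992)
g (array([ 0.4908, -0.298 ]), 0.0166, np.float64(0.0649), 86)
b (array([0.509 , 0.2859]), 0.0165, np.float64(0.0647), 221)
side disc (array([ 0.5836, -0.0143]), 0.0459, np.float64(0.0811), 982)
fintop [ 0.5645 -0.0333  0.1071] (array([ 0.5644, -0.0324]), 0.0169, np.float64(0.1071), 87) [ 0.7307702   0.6826236   0.56446195 -0.03334865]
box ((0.5824736952781677, -0.015212804079055786), (0.11674822866916656, 0.11465379595756531), 44.60359573364258)
g (array([ 0.4888, -0.2995]), 0.016, np.float64(0.0662), 352)
b (array([0.5112, 0.2848]), 0.0169, np.float64(0.0655), 106)
[[ 0.914  0.406 -0.   ]
 [ 0.406 -0.914  0.002]
 [ 0.    -0.002 -1.   ]] -0.0187
```

```bash
cat >> h.py <<'E'
def go(x,y,z,yaw=None):
    from scipy.spatial.transform import Rotation as Ro
    s=env.get_state();w,a,b,c=s["orientation"];R=Ro.from_quat([a,b,c,w]).as_matrix()
    az=np.degrees(np.arctan2(R[1,0],R[0,0]))
    d=R.T@(np.array([x,y,z])-s["tcp_pos"])
    print("clock",round(s["clock"],2),"tool shift mm",(d*1000).round(1),"az",az.round(2),"spin",None if yaw is None else (az-yaw).round(2),"F",s["wrist_force"].round(1),"gap",round(s["finger_gap"],4),"tilt",R[:,2].round(3))
E
python3 -m inch '[[[0.034,-0.0205,0],-7],[[0.068,-0.041,0],-14],[[0.102,-0.0615,0],-21],[[0.136,-0.082,0],-21],[[0.17,-0.1025,0],-21]]' 1 40
python3 -c "from h import *; go(.593,-.005,.15,45)"
```

```text
clock: 0.52
tcp_pos: [0.3474, -0.3607, 0.2303]
orientation: [-0.001, 0.924, 0.382, 0.0]
wrist_force: [0.9, 0.2, 0.9]
finger_gap: 0.0253
clock 0.52 tool shift mm [425.  -78.3  80.9] az 44.92 spin -0.08 F [0.9 0.2 0.9] gap 0.0253 tilt [-0.001  0.002 -1.   ]
```

```bash
python3 -m inch '[[[0.04,-0.008,0],0],[[0.08,-0.016,0],0],[[0.12,-0.024,0],0],[[0.16,-0.032,0],0],[[0.2,-0.04,0],0]]'
python3 -m inch '[[[0.04,-0.007,0],0],[[0.08,-0.014,0],0],[[0.11,-0.018,0],0],[[0.11,-0.018,0],0],[[0.11,-0.018,0],0]]'
python3 - <<'E'
from h import *
go(.593,-.005,.15,45)
c=cam("wrist");save(c,"w1.png");W=world(c)
for p in [(.5842,-.0133,.082),(.5655,-.032,.108)]:
    print(cv2.projectPoints(np.array([p]),cv2.Rodrigues(c["R"])[0],c["t"],c["K"],c["d"])[0].ravel())
f=W[(np.hypot(W[...,0]-.584,W[...,1]+.013)<.06)&(W[...,2]>.1045)&(W[...,2]<.112)];print(len(f),f.mean(0) if len(f) else 0)
E
```

```text
clock: 0.93
tcp_pos: [0.4612, -0.1892, 0.2303]
orientation: [-0.001, 0.924, 0.382, -0.0]
wrist_force: [0.2, -1.1, 0.6]
finger_gap: -0.0003
clock: 1.35
tcp_pos: [0.5268, -0.0971, 0.2298]
orientation: [-0.002, 0.923, 0.384, -0.001]
wrist_force: [-0.5, 0.3, 0.7]
finger_gap: 0.0001
clock 1.35 tool shift mm [111.9 -17.8  79.9] az 45.12 spin 0.12 F [-0.5  0.3  0.7] gap 0.0001 tilt [-0.002  0.003 -1.   ]
[295.29707099  89.94073138]
[293.48303111 129.09496977]
1050 [ 0.56309397 -0.02928291  0.10836034]
```

View pics/w1.png

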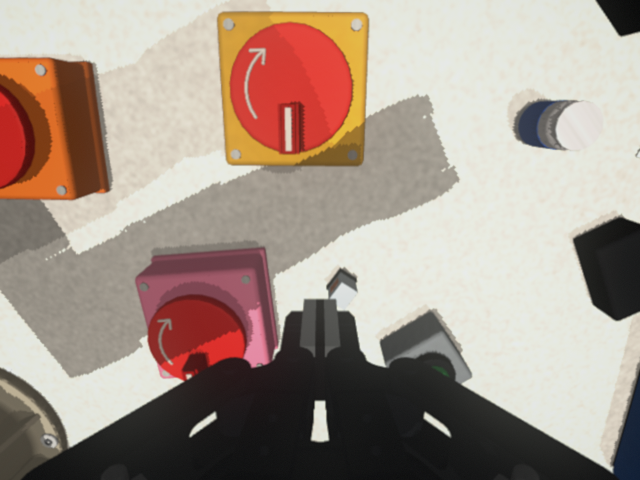

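The wrist view shows the disc centred at (291,88) and the fin at (290,128), within about 3 mm of prediction. The arrow confirms the release direction. I'll move over the free side of the disc and press.

```bash
python3 -m inch '[[[0.04,-0.007,0.02],0],[[0.08,-0.014,0.04],0],[[0.114,-0.02,0.06],0],[[0.114,-0.02,0.08],0],[[0.114,-0.02,0.08],0]]'
python3 -m inch '[[[0,0,0.02],0],[[0,0,0.04],0],[[0,0,0.055],0],[[0,0,0.055],0]]'
python3 -c "from h import *; go(.593,-.005,.073,45)"
```

```text
clock: 1.82
tcp_pos: [0.59, -0.0025, 0.145]
orientation: [-0.004, 0.924, 0.383, -0.004]
wrist_force: [-0.7, 0.1, -0.1]
finger_gap: 0.0002
clock: 2.15
tcp_pos: [0.5865, -0.0041, 0.0878]
orientation: [-0.005, 0.924, 0.382, -0.007]
wrist_force: [-1.3, 0.2, -0.7]
finger_gap: -0.0001
clock 2.15 tool shift mm [ 4.1  5.5 14.7] az 44.89 spin -0.11 F [-1.3  0.2 -0.7] gap -0.0001 tilt [-0.016  0.004 -1.   ]
```

```bash
python3 -m inch '[[[0.005,0.003,0],0],[[0.005,0.003,0.005],0],[[0.005,0.003,0.01],0],[[0.005,0.003,0.013],0],[[0.005,0.003,0.015],0]]'
python3 -c "from h import *; go(.593,-.005,.073,45)"
```

```text
clock: 2.57
tcp_pos: [0.5938, -0.0038, 0.0746]
orientation: [-0.003, 0.924, 0.381, -0.005]
wrist_force: [0.5, -1.5, 6.9]
finger_gap: 0.0
clock 2.57 tool shift mm [-1.5  0.3  1.6] az 44.85 spin -0.15 F [ 0.5 -1.5  6.9] gap 0.0 tilt [-0.012  0.002 -1.   ]
```

```bash
python3 -m inch '[[[0,0,0.002],0],[[0,0,0.004],0],[[0,0,0.005],0]]'
```

```text
clock: 2.82
tcp_pos: [0.5948, -0.0041, 0.0727]
orientation: [-0.002, 0.924, 0.381, -0.004]
wrist_force: [-4.9, 0.2, 20.4]
finger_gap: 0.0001
```

```bash
python3 -m inch '[[[0,0,-0.02],0],[[0,0,-0.05],0],[[0,0,-0.075],0],[[0,0,-0.075],0],[[0,0,-0.075],0]]'
python3 - <<'E'
from h import *
for n in("scene","side"):
    W=world(cam(n)); r=np.hypot(W[...,0]-.584,W[...,1]+.013)
    for lo,hi in((.068,.09),(.094,.112)):
        p=W[(r<.04)&(W[...,2]>lo)&(W[...,2]<hi)]; print(n,len(p),np.median(p[:,2]),np.percentile(p[:,2],98))
# push start: tangential 30mm to -y side, radius 34
C=np.array([.5842,-.0133]);ex=np.array([.707,.707]);ey=np.array([-.707,.707])
P=C-.034*ex-.032*ey;print(P);go(*P,.092,45)
E
```

```text
clock: 3.23
tcp_pos: [0.5971, -0.0045, 0.1502]
orientation: [-0.001, 0.924, 0.381, -0.001]
wrist_force: [-0.1, 0.4, -0.8]
finger_gap: 0.0
scene 770 0.07450169058435253 0.08507395291047744
scene 76 0.09948770724593431 0.10184176577662465
side 716 0.07537337774213318 0.08440106584856716
side 95 0.10044634515363868 0.10307757692606721
[ 0.582786 -0.059962]
clock 3.33 tool shift mm [-47.8  31.2  55.5] az 44.84 spin -0.16 F [-0.1 -0.2 -0.8] gap 0.0002 tilt [-0.009  0.001 -1.   ]
```

The head is latched: the disc and fin top are both about 6 mm lower. Next is the driving flank.

```bash
python3 -m inch '[[[-0.024,0.017,0],0],[[-0.048,0.033,0],0],[[-0.048,0.033,0],0],[[-0.048,0.033,0.01],0],[[-0.048,0.033,0.02],0]]'
python3 -c "from h import *; go(.5828,-.06,.09,45)"
```

```text
clock: 3.75
tcp_pos: [0.584, -0.0613, 0.1261]
orientation: [-0.003, 0.925, 0.381, -0.004]
wrist_force: [-0.0, -0.1, -0.8]
finger_gap: -0.0001
clock 3.75 tool shift mm [ 0.3 -1.5 36.1] az 44.81 spin -0.19 F [-0.  -0.1 -0.8] gap -0.0001 tilt [-0.009  0.002 -1.   ]
```

```bash
python3 -m inch '[[[0,0,0.015],0],[[0,0,0.03],0],[[0,0,0.036],0],[[0,0,0.036],0]]'
python3 - <<'E'
from h import *
go(.5828,-.06,.09,45)
c=cam("wrist");save(c,"w2.png")
E
```

```text
clock: 4.08
tcp_pos: [0.5816, -0.0598, 0.087]
orientation: [-0.004, 0.924, 0.382, -0.006]
wrist_force: [-0.7, 0.6, 0.6]
finger_gap: -0.0
clock 4.08 tool shift mm [ 0.7  1.  -3. ] az 44.89 spin -0.11 F [-0.7  0.6  0.6] gap -0.0 tilt [-0.014  0.003 -1.   ]
```

View pics/w2.png

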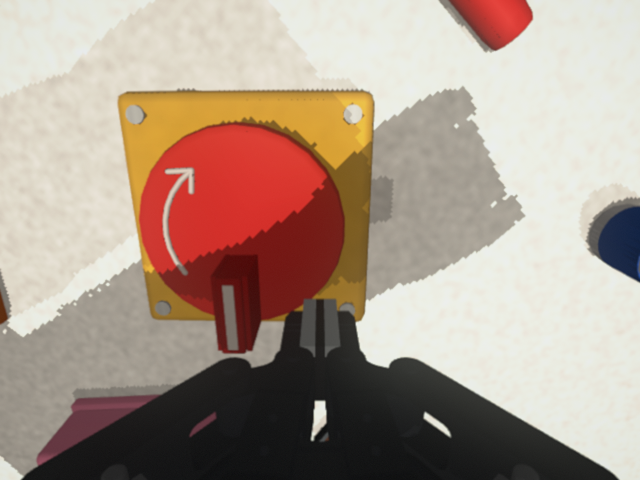

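The fin (235,300) stands left of the closed fingertips (320,320), with clear space between them. I'll push in tool -y.

```bash
python3 -m inch '[[[0.001,-0.005,0],0],[[0.001,-0.01,-0.002],0],[[0.001,-0.015,-0.003],0],[[0.001,-0.02,-0.003],0],[[0.001,-0.023,-0.003],0]]'
python3 - <<'E'
from h import *
go(.5828,-.06,.09,45)
c=cam("wrist");save(c,"w3.png")
for n in("scene","side"):
    W=world(cam(n)); r=np.hypot(W[...,0]-.584,W[...,1]+.013)
    p=W[(r<.04)&(W[...,2]>.068)&(W[...,2]<.09)]; print(n,np.median(p[:,2]))
E
```

```text
clock: 4.55
tcp_pos: [0.5679, -0.0434, 0.0929]
orientation: [-0.002, 0.924, 0.382, -0.004]
wrist_force: [2.8, -3.7, -0.5]
finger_gap: 0.0001
clock 4.55 tool shift mm [-1.1 22.3  2.7] az 44.88 spin -0.12 F [ 2.8 -3.7 -0.5] gap 0.0001 tilt [-0.009  0.001 -1.   ]
scene 0.07462353353862644
side 0.07524432837712614
```

View pics/w3.png

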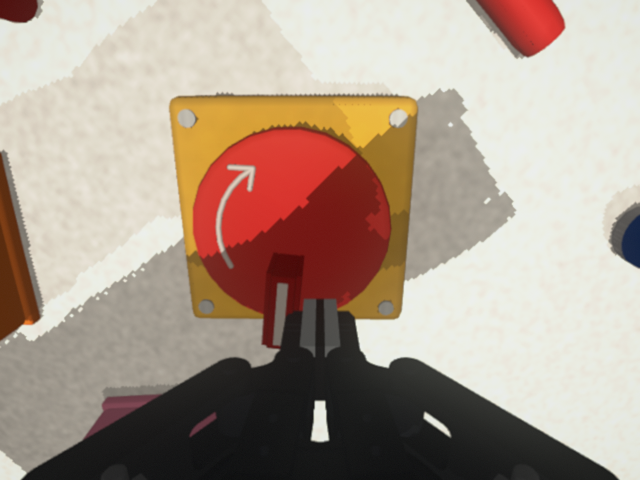

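Contact is made with about 4.6 N and the fin has just started to turn. Continuing.

```bash
cat > chk.py <<'E'
from h import *
go(.5828,-.06,.09,45)
for n in("scene","side"):
    W=world(cam(n)); r=np.hypot(W[...,0]-.584,W[...,1]+.013)
    p=W[(r<.04)&(W[...,2]>.068)&(W[...,2]<.09)]; print(n,np.median(p[:,2]))
E
python3 -m inch '[[[0,-0.004,0],0],[[0,-0.007,0],0],[[0,-0.01,0],0],[[0,-0.012,0],0],[[0,-0.012,0],0]]'; python3 chk.py
```

```text
clock: 5.12
tcp_pos: [0.5604, -0.035, 0.0939]
orientation: [-0.002, 0.924, 0.382, -0.003]
wrist_force: [2.8, -2.3, 6.0]
finger_gap: 0.0001
clock 5.12 tool shift mm [-1.8 33.6  3.7] az 44.87 spin -0.13 F [ 2.8 -2.3  6. ] gap 0.0001 tilt [-0.007  0.002 -1.   ]
scene 0.07608396157598193
side 0.07675280639376314
```

```bash
python3 -m inch '[[[0,-0.002,0],0],[[0,-0.004,0],0],[[0,-0.005,0],0],[[0,-0.005,0],0]]'; python3 chk.py;  python3 - <<'E'
from h import *
c=cam("wrist");save(c,"w4.png")
E
```

```text
clock: 5.55
tcp_pos: [0.5584, -0.0318, 0.0951]
orientation: [-0.001, 0.924, 0.382, -0.002]
wrist_force: [4.5, -3.0, 4.0]
finger_gap: -0.0002
clock 5.55 tool shift mm [-2.6 37.2  5. ] az 44.86 spin -0.14 F [ 4.5 -3.   4. ] gap -0.0002 tilt [-0.004  0.001 -1.   ]
scene 0.07744045371739824
side 0.07809046291771453
```

View pics/w4.png

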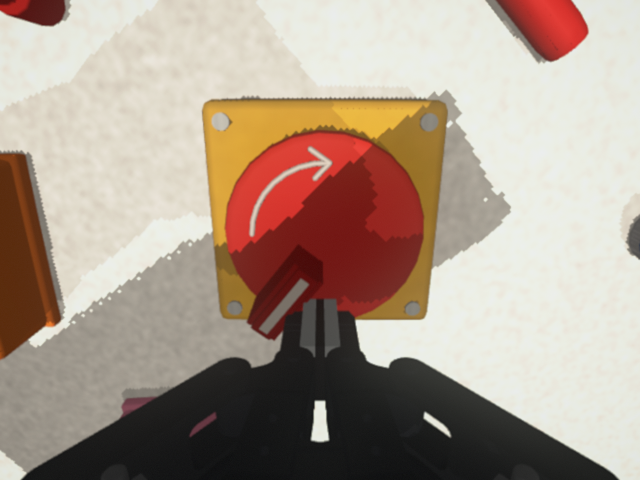

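The fin has turned about 0.65 rad and the head is rising, but finger friction is holding it back. I'll lift a few mm along with it, then back off.

```bash
python3 -m inch '[[[0,0,-0.003],0],[[0,0.001,-0.005],0],[[0,0.003,-0.006],0],[[0,0.005,-0.006],0]]'; python3 chk.py
python3 -m inch '[[[0,0.01,0],0],[[0,0.02,0],0],[[0,0.03,0],0],[[0,0.035,0],0],[[0,0.035,0],0]]'; python3 chk.py
```

```text
clock: 6.03
tcp_pos: [0.5605, -0.0354, 0.1001]
orientation: [-0.002, 0.924, 0.382, -0.003]
wrist_force: [0.9, -2.9, 0.3]
finger_gap: -0.0001
clock 6.03 tool shift mm [-1.5 33.2  9.9] az 44.86 spin -0.14 F [ 0.9 -2.9  0.3] gap -0.0001 tilt [-0.007  0.001 -1.   ]
scene 0.08070860541611206
side 0.08159743702187983
clock: 6.55
tcp_pos: [0.5867, -0.0615, 0.0996]
orientation: [-0.002, 0.925, 0.381, -0.003]
wrist_force: [-0.3, -0.1, 0.0]
finger_gap: -0.0004
clock 6.55 tool shift mm [-1.7 -3.7  9.6] az 44.78 spin -0.22 F [-0.3 -0.1  0. ] gap -0.0004 tilt [-0.006  0.001 -1.   ]
scene 0.08064017711991864
side 0.08153211840982505
```

The head is out and back to its initial level. Next is the green button.

```bash
python3 -m inch '[[[0,0.005,-0.03],0],[[0,0.005,-0.05],0],[[0,0.005,-0.05],0]]'
python3 -c "from h import *; go(.49,-.2987,.10,45)"
```

```text
clock: 6.9
tcp_pos: [0.5916, -0.0645, 0.1538]
orientation: [-0.0, 0.924, 0.381, -0.001]
wrist_force: [0.8, 0.1, 0.9]
finger_gap: 0.0001
clock 6.9 tool shift mm [-237.1   94.6   53.8] az 44.83 spin -0.17 F [0.8 0.1 0.9] gap 0.0001 tilt [-0.001  0.    -1.   ]
```

```bash
python3 -m inch '[[[-0.036,0.014,0],0],[[-0.072,0.028,0],0],[[-0.108,0.043,0],0],[[-0.144,0.058,0],0],[[-0.18,0.072,0],0]]'
python3 -m inch '[[[-0.03,0.012,0],0],[[-0.055,0.022,0.01],0],[[-0.057,0.0226,0.03],0],[[-0.057,0.0226,0.04],0],[[-0.057,0.0226,0.04],0]]'
python3 - <<'E'
from h import *
go(.49,-.2987,.07,45)
c=cam("wrist");save(c,"w5.png")
E
```

```text
clock: 7.32
tcp_pos: [0.5136, -0.2432, 0.1534]
orientation: [-0.001, 0.924, 0.382, -0.001]
wrist_force: [0.3, -0.7, -0.1]
finger_gap: -0.0002
clock: 7.73
tcp_pos: [0.487, -0.2976, 0.1104]
orientation: [-0.003, 0.924, 0.382, -0.002]
wrist_force: [0.0, 0.3, -0.6]
finger_gap: -0.0002
clock 7.73 tool shift mm [ 1.4  3.2 40.4] az 44.86 spin -0.14 F [ 0.   0.3 -0.6] gap -0.0002 tilt [-0.006  0.005 -1.   ]
```

View pics/w5.png

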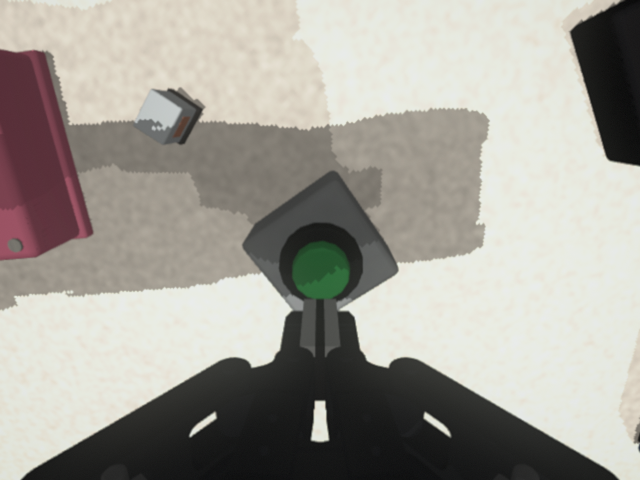

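The green button at (321,268) lies in line with the fingertips at (320,320). Pressing now.

```bash
python3 -m inch '[[[0.002,0.002,0.02],0],[[0.002,0.002,0.04],0],[[0.002,0.002,0.044],0],[[0.002,0.002,0.049],0],[[0.002,0.002,0.054],0]]'
python3 -m inch '[[[0,0,0.002],0],[[0,0,0.004],0],[[0,0,0.004],0]]'
```

```text
clock: 8.2
tcp_pos: [0.4911, -0.2964, 0.0601]
orientation: [-0.003, 0.924, 0.383, -0.001]
wrist_force: [-13.5, 12.3, 53.7]
finger_gap: 0.0003
clock: 8.45
tcp_pos: [0.4914, -0.2962, 0.0607]
orientation: [-0.001, 0.924, 0.383, -0.001]
wrist_force: [-8.1, 4.9, 22.8]
finger_gap: -0.0001
```

It stopped hard at z ≈ 0.060, 3 mm above the expected depth. I'll back off and press again slowly to find where contact starts.

```bash
python3 -m inch '[[[0,0,-0.005],0],[[0,0,-0.01],0],[[0,0,-0.01],0]]'
python3 - <<'E'
from h import *
go(.49,-.2987,.07,45)
for n in("scene","side"):
    c=cam(n);W=world(c)
    if n=="side": cv2.imwrite("pics/s2.png",cv2.resize(c["image"][320:430,270:400,::-1],None,fx=5,fy=5))
    r=np.hypot(W[...,0]-.49,W[...,1]+.298); p=W[(r<.05)&(W[...,2]>.03)&(W[...,2]<.075)]
    h,e=np.histogram(p[:,2],np.arange(.03,.076,.0015));print(n,dict(zip(e.round(4).tolist(),h.tolist())))
E
for i in 1 2 3; do python3 -m inch '[[[0,0,0.002],0],[[0,0,0.002],0]]'|egrep 'tcp|force'; done
```

```text
clock: 8.7
tcp_pos: [0.493, -0.2971, 0.0731]
orientation: [0.001, 0.924, 0.383, 0.0]
wrist_force: [0.4, -0.2, -0.0]
finger_gap: -0.0002
clock 8.7 tool shift mm [-3.3 -1.   3.1] az 45.1 spin 0.1 F [ 0.4 -0.2 -0. ] gap -0.0002 tilt [ 0.001 -0.001 -1.   ]
scene {0.03: 22, 0.0315: 21, 0.033: 19, 0.0345: 23, 0.036: 20, 0.0375: 22, 0.039: 33, 0.0405: 40, 0.042: 82, 0.0435: 83, 0.045: 26, 0.0465: 13, 0.048: 9, 0.0495: 15, 0.051: 7, 0.0525: 20, 0.054: 30, 0.0555: 35, 0.057: 12, 0.0585: 5, 0.06: 8, 0.0615: 7, 0.063: 10, 0.0645: 23, 0.066: 24, 0.0675: 2, 0.069: 0, 0.0705: 0, 0.072: 0, 0.0735: 4}
side {0.03: 30, 0.0315: 29, 0.033: 27, 0.0345: 30, 0.036: 37, 0.0375: 22, 0.039: 45, 0.0405: 78, 0.042: 198, 0.0435: 444, 0.045: 271, 0.0465: 66, 0.048: 26, 0.0495: 15, 0.051: 19, 0.0525: 27, 0.054: 58, 0.0555: 139, 0.057: 109, 0.0585: 30, 0.06: 17, 0.0615: 13, 0.063: 17, 0.0645: 63, 0.066: 89, 0.0675: 31, 0.069: 2, 0.0705: 2, 0.072: 0, 0.0735: 3}
tcp_pos: [0.4917, -0.2961, 0.0683]
wrist_force: [-0.4, -0.0, -0.1]
tcp_pos: [0.4918, -0.2962, 0.0656]
wrist_force: [-0.1, 0.3, 1.6]
tcp_pos: [0.4918, -0.2962, 0.0633]
wrist_force: [-0.6, 0.1, 3.5]
```

View pics/s2.png

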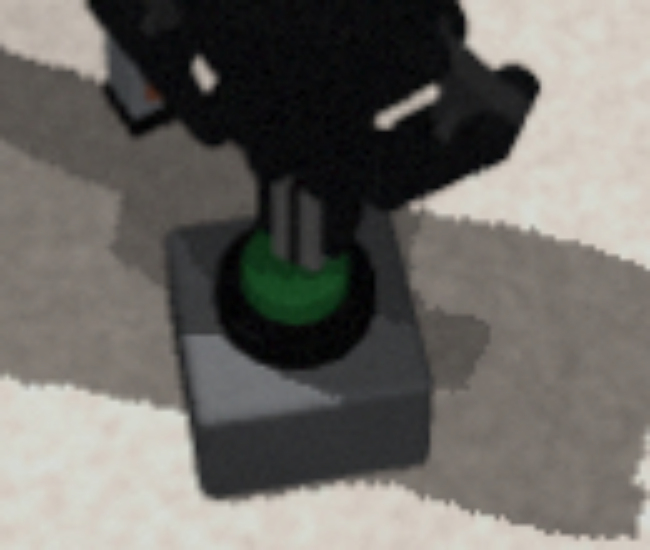

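Contact starts at about 0.066 (slightly domed button), so the stop at 0.060 was the full 6 mm. I'll press once more under control, then withdraw.

```bash
python3 -m inch '[[[0,0,0.002],0],[[0,0,0.004],0],[[0,0,0.005],0],[[0,0,0.005],0]]'
python3 -m inch '[[[0,0,-0.03],0],[[0,0,-0.07],0],[[0,0,-0.1],0],[[0,0,-0.1],0],[[0,0,-0.1],0]]'
python3 - <<'E'
from h import *
c=cam("side");save(c,"s3.png")
I0=cv2.imread("pics/side.png")
for n in("scene","side"):
    W=world(cam(n)) ; W0=np.load(n+".npy")
    for k,x,y,z0,z1,R in(("disc",.584,-.013,.068,.09,.04),("fin",.584,-.013,.1045,.112,.06),("green",.49,-.298,.055,.075,.012),("blue",.511,.2855,.055,.075,.012),("plug",.555,.179,.02,.06,.03),("relay",.49,-.18,.015,.06,.05)):
        o=[]
        for w in(W0,W):
            p=w[(np.hypot(w[...,0]-x,w[...,1]-y)<R)&(w[...,2]>z0)&(w[...,2]<z1)]; o+=[len(p),np.median(p,0).round(4) if len(p) else 0]
        print(n,k,*o)
E
```

```text
clock: 9.63
tcp_pos: [0.4919, -0.2963, 0.0608]
orientation: [-0.001, 0.924, 0.383, -0.0]
wrist_force: [-5.0, 3.6, 19.2]
finger_gap: 0.0
clock: 10.05
tcp_pos: [0.4932, -0.2973, 0.1627]
orientation: [0.001, 0.924, 0.383, 0.001]
wrist_force: [0.5, 0.5, -0.9]
finger_gap: 0.0
scene disc 756 [ 0.5863 -0.0106  0.0808] 751 [ 0.5861 -0.0107  0.0806]
scene fin 63 [ 0.5659 -0.031   0.1065] 57 [ 0.5656 -0.0307  0.1065]
scene green 45 [ 0.4901 -0.2959  0.066 ] 44 [ 0.4921 -0.2969  0.0656]
scene blue 121 [0.5123 0.2854 0.0653] 122 [0.512  0.2858 0.0652]
scene plug 176 [0.5575 0.1807 0.0322] 177 [0.5574 0.1804 0.032 ]
scene relay 133 [ 0.4881 -0.1733  0.0288] 135 [ 0.4885 -0.1726  0.0279]
side disc 692 [ 0.591  -0.0148  0.0815] 0 0
side fin 87 [ 0.5646 -0.0339  0.1072] 0 0
side green 176 [ 0.4898 -0.2981  0.0671] 175 [ 0.4897 -0.2981  0.067 ]
side blue 44 [0.5102 0.2838 0.0665] 45 [0.5112 0.2854 0.0661]
side plug 120 [0.5504 0.1716 0.0316] 117 [0.5505 0.172  0.0318]
side relay 255 [ 0.4798 -0.1832  0.0316] 256 [ 0.4802 -0.1833  0.0315]
```

View pics/s3.png

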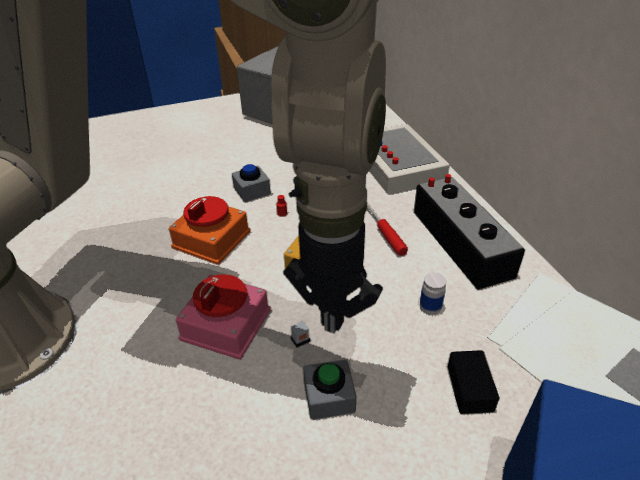

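The view shows the gripper clear of everything. The green (329,374) and blue (249,169) buttons are out, and the relay and plug are where they were. Handing in.

```bash
python3 -c "
from workcell import env; print(env.hand_in()); s=env.get_state(); print(s['clock'],s['wrist_force'])"
```

```text
the job is handed in; nothing more can be done
None
the job is handed in; nothing more can be done
```

The emergency stop test is done and handed in, about 10 s into the 54 s limit; the hand-in gives no verdict.

- **Latch:** I pressed the red head to its bottom stop at about 20 N and lifted clear. Both cameras then showed it about 6 mm lower.
- **Release:** I pushed the fin's driving flank clockwise with the shut fingertips, touching only that side. It turned about 0.65 rad by eye. Finger friction held the head part-way up, so I lifted a few mm with it before letting go. The disc came back to its starting height and the fin to its rest position.
- **Green button:** I pressed it to its stop twice. It bottomed at a tip height of 0.060 m instead of the expected 0.057 m. First contact was at about 0.066 m, so the travel was still the full 6 mm. The first press peaked at about 54 N at the wrist, under the 120 N limit.

**Final checks:** In the scene camera the disc, fin, green and blue buttons, plug and relay all matched their starting positions to about 2 mm. The arm blocked the side camera's view of the red head, so only the scene camera confirmed that part. I did not measure the capacitor, screwdriver, mug or adapter at the end. In the last side picture the mug was hidden behind the arm, and the other three looked unmoved.

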